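Dose a sample bottle at the filling stand

TASK

Slide the bottle shuttle of the filling stand until the bottle without a cap is centred under the nozzle, with all three bottles still standing in their places. Then set a fill of 40 and run it on the unlettered, telephone-style keypad, pressing one key at a time fully down and letting it come up again: clear (the small key left of the wide zero), 4, 0, and last the long start bar. Press no other key, do not strike the nozzle, and leave the rest of the bench as it is.

Things in the scene. Friction and masses are not known exactly. Their poses are not given: they have to be found in the camera images.
- stand: Bottle filling stand, fixed; place and yaw vary, left or right of the console. White base 175 x 280 x 10 mm with two rails along its y. Origin at bench height under the nozzle, in the middle of the bottle line; x points away from the operator, to the white pump (80 mm high, its front at x = 55 mm) and the steel column (195 mm high, at x = 85 mm).
- nozzle: Fixed steel filling nozzle, a 6 mm tube in a black holder 18 mm across, hung from a thin arm that comes from the column at 163 to 173 mm height and ends at the nozzle; the top of its fitting is 189 mm high. Origin at bench height straight below the nozzle.
- nozzle_tip (a point): Lower end of the nozzle, on its axis, 109 mm above the bench: 10 mm above the rim of the open bottle, 7 mm above the caps of the capped ones.
- shuttle_grip (a point): Top centre (85 mm above the bench) of the upright black grip of the white 3-place bottle shuttle. The grip is 12 mm wide along the slide, 26 mm across it, free from 37 mm up; it stands 92 mm in front (-x of the stand) of the bottle line. The shuttle slides along the stand's y, 58 mm or more each way from the middle, stiffly (1.6 N), and stays where left; places are 50 mm apart.
- mouth (a point): Centre of the rim of the open bottle, 99 mm above the bench; mouth 22 mm wide. The bottle is a brown 60 ml sample bottle without a cap, 42 mm diameter, 80 mm high, neck 27 mm outside; it stands loosely in one of the shuttle's three places (floor 19 mm above the bench). z is the bottle's axis.
- console: Keypad console, fixed, place and yaw vary: white case 240 x 154 mm, top sloping up 6 degrees (0.105 rad) away from the operator, 62 mm high at its middle. Origin under the middle at bench height, x away from the operator, y to his left. Behind the keys a dark display. White unlettered keys stand 8 mm proud, go 4 mm down square to the panel (2 N to start, 4.8 N at the stop) and spring back.
- key_1 (a joint): Travel of the 1 key, 18 x 18 mm, in the 1st (back) row, left: 0 up, 0.004 m fully down. The key's centre lies +42 mm along the sloping panel from the case's middle (+ is away from the operator) and at console y = +34 mm.
- key_2 (a joint): Travel of the 2 key, 18 x 18 mm, in the 1st (back) row, middle: 0 up, 0.004 m fully down. The key's centre lies +42 mm along the sloping panel from the case's middle (+ is away from the operator) and at console y = +0 mm.
- key_3 (a joint): Travel of the 3 key, 18 x 18 mm, in the 1st (back) row, right: 0 up, 0.004 m fully down. The key's centre lies +42 mm along the sloping panel from the case's middle (+ is away from the operator) and at console y = -34 mm.
- key_4 (a joint): Travel of the 4 key, 18 x 18 mm, in the 2nd row, left: 0 up, 0.004 m fully down. The key's centre lies +8 mm along the sloping panel from the case's middle (+ is away from the operator) and at console y = +34 mm.
- key_5 (a joint): Travel of the 5 key, 18 x 18 mm, in the 2nd row, middle: 0 up, 0.004 m fully down. The key's centre lies +8 mm along the sloping panel from the case's middle (+ is away from the operator) and at console y = +0 mm.
- key_6 (a joint): Travel of the 6 key, 18 x 18 mm, in the 2nd row, right: 0 up, 0.004 m fully down. The key's centre lies +8 mm along the sloping panel from the case's middle (+ is away from the operator) and at console y = -34 mm.
- key_7 (a joint): Travel of the 7 key, 18 x 18 mm, in the 3rd row, left: 0 up, 0.004 m fully down. The key's centre lies -26 mm along the sloping panel from the case's middle (+ is away from the operator) and at console y = +34 mm.
- key_8 (a joint): Travel of the 8 key, 18 x 18 mm, in the 3rd row, middle: 0 up, 0.004 m fully down. The key's centre lies -26 mm along the sloping panel from the case's middle (+ is away from the operator) and at console y = +0 mm.
- key_9 (a joint): Travel of the 9 key, 18 x 18 mm, in the 3rd row, right: 0 up, 0.004 m fully down. The key's centre lies -26 mm along the sloping panel from the case's middle (+ is away from the operator) and at console y = -34 mm.
- key_clear (a joint): Travel of the clear key, 13 mm front to back x 18 mm wide, in the 4th row at the left: 0 up, 0.004 m fully down. The key's centre lies -60 mm along the sloping panel from the case's middle (+ is away from the operator) and at console y = +34 mm.
- key_0 (a joint): Travel of the double-width 0 key, 18 x 52 mm, in the 4th row, middle and right: 0 up, 0.004 m fully down. The key's centre lies -60 mm along the sloping panel from the case's middle (+ is away from the operator) and at console y = -17 mm.
- key_start (a joint): Travel of the long start bar, 18 x 86 mm, in front of the 4th row: 0 up, 0.004 m fully down. The key's centre lies -96 mm along the sloping panel from the case's middle (+ is away from the operator) and at console y = +0 mm.
- capped_bottle_1: Brown 60 ml sample bottle with black screw cap (42 mm diameter, 83 mm high, cap 35 mm) in another place of the shuttle. Origin at the centre of its underside.
- capped_bottle_2: The same, in the remaining place of the shuttle.
- bench_bottle: A third capped bottle of that kind, standing on the bench between stand and console. Origin under its centre.
- screw_cap: Loose black screw cap, 35 mm diameter, 17 mm high, on the bench between stand and console. Origin at the centre of its underside.
- forceps: Steel forceps, 135 mm long, lying on the bench at the front; origin under the middle, x along them.
- beaker: Glass beaker, 60 mm diameter, 75 mm high, behind stand and console. Origin at the centre of its underside.
Things that resemble listed ones, but are neither listed nor needed, are in the scene too. Leave any orange or red look-alike of the capped_bottle_1 alone. What is shaped like the part that bears mouth but blue is not meant.

How it is judged:
On the way, in this order (a step that is already met when the one before it is completed fails the run):
1. the open bottle stands under the nozzle (mouth centre within 6 mm of the nozzle axis) for half a second, all keys up (horizontal distance between mouth and nozzle_tip below 0.006 m and value of joint each of key_1, key_2, key_3, key_4, key_5, key_6, key_7, key_8, key_9, key_clear, key_0, key_start below 0.001 m), for 0.5 s.
2. the clear key is pressed down (3 of its 4 mm), all other keys up, the bottle still under the nozzle (value of joint key_clear above 0.003 m and value of joint each of key_1, key_2, key_3, key_4, key_5, key_6, key_7, key_8, key_9, key_0, key_start below 0.001 m and horizontal distance between mouth and nozzle_tip below 0.006 m), for 0.05 s.
3. the 4 key is pressed down (3 of its 4 mm), all other keys up, the bottle still under the nozzle (value of joint key_4 above 0.003 m and value of joint each of key_1, key_2, key_3, key_5, key_6, key_7, key_8, key_9, key_clear, key_0, key_start below 0.001 m and horizontal distance between mouth and nozzle_tip below 0.006 m), for 0.05 s.
4. the 0 key is pressed down (3 of its 4 mm), all other keys up, the bottle still under the nozzle (value of joint key_0 above 0.003 m and value of joint each of key_1, key_2, key_3, key_4, key_5, key_6, key_7, key_8, key_9, key_clear, key_start below 0.001 m and horizontal distance between mouth and nozzle_tip below 0.006 m), for 0.05 s.
5. the start key is pressed down (3 of its 4 mm), all other keys up, the bottle still under the nozzle (value of joint key_start above 0.003 m and value of joint each of key_1, key_2, key_3, key_4, key_5, key_6, key_7, key_8, key_9, key_clear, key_0 below 0.001 m and horizontal distance between mouth and nozzle_tip below 0.006 m), for 0.05 s.
At the end, for the whole second after the job is handed in: The open bottle's mouth is centred under the nozzle within 6 mm, all three bottles stand upright (within 7 degrees) on the floor of their places in the shuttle, and all keys are up again (all of step 1 and height (world z) of mouth between 0.094 and 0.104 m and angle between each of mouth, capped_bottle_1, capped_bottle_2's own z axis and vertical below 0.12 rad and height (world z) of capped_bottle_1 between 0.014 and 0.024 m and height (world z) of capped_bottle_2 between 0.014 and 0.024 m); the robot touches nothing.
It fails at once if a key other than clear, 4, 0 and start is pushed down by 2 mm or more (value of joint any of key_1, key_2, key_3, key_5, key_6, key_7, key_8, key_9 above 0.002 m).
It fails at once if two keys are down at once (2 mm or more each) (value of joint each of key_4, key_clear above 0.002 m or value of joint each of key_0, key_clear above 0.002 m or value of joint each of key_0, key_4 above 0.002 m or value of joint each of key_start, key_clear above 0.002 m or value of joint each of key_start, key_4 above 0.002 m or value of joint each of key_start, key_0 above 0.002 m).
It fails at once if start is pressed while the open bottle's mouth is not under the nozzle (more than 8 mm off) (value of joint key_start above 0.002 m and horizontal distance between mouth and nozzle_tip above 0.008 m).
It fails at once if the nozzle is struck (over 3 N) (contact force between nozzle and anything else above 3 N).
It fails at once if a bystander on the bench is moved by more than 15 mm or tipped (distance of any of bench_bottle, forceps, beaker, screw_cap from where it was at the start of the episode above 0.015 m or angle between any of bench_bottle, forceps, beaker, screw_cap's own z axis and vertical above 0.4 rad).
It also fails if it takes over 58 s, if anything falls off the work surface, if the arm or the gripper's body presses on something with over 40 N, if the wrist force passes 120 N, or if a joint passes its speed limit or range.

ROBOT

A 6-joint arm with a two-finger parallel gripper is mounted at the origin on the work surface. World frame = base frame: x ahead of the robot, y to its left, z up, the work surface at z = 0. Lengths are in m, angles in rad, forces in N, time in s.
With the tool pointing down it reaches from about 0.375 to 0.9 m from the base axis. Payload 3.1 kg.
Tool frame: the origin (TCP) lies midway between the tips of the shut fingers; the grasp point (between the pads) lies 19 mm behind it; z points along the fingers, y is the line along which they close (so a half turn about z gives the same grasp; the last joint's range is limited). The gripper opens to 87 mm and grips with 3 to 60 N. Pads are 19 mm wide; open, the fingers measure 117 mm over their backs; the gripper's body (75 mm by 190 mm) begins 51 mm behind the grasp point.
Start: joints at [1.149, 0.527, 1.433, -0, 1.181, -0.178], TCP at [0.15, 0.607, 0.223] pointing down, gripper open.
Joint ranges: [-3.08, 3.08], [-0.75, 2.2], [0.22, 2.44], [-1.43, 4.57], [0, 2.65], [-2.85, 2.85]. Speed limits (rad/s): [2.79, 2.79, 3.14, 3.14, 3.14, 3.14].

INTERFACE

Orientations are given as a unit quaternion [x, y, z, w].
In Python, from rig import robot gives the robot as it stands. The module is installed in compiled form; this text tells all that it offers.
- The arm moves only by the tool play_rows, never from a script. Its arguments are lists of equal length, an entry for each row: "gripper": the closure, from -1 (fully open) to 1 (shut); "delta_pos": the shift along the tool's x, y, z in cm, a list of three; "turn": the turn, a rotation vector about the tool's x, y, z in rad, a list of three. A call has 1 to 12 rows; each row is the pose to reach, as a shift and turn from the pose commanded when the call began, along the tool's axes at that moment; what a row does not reach only later rows make up. A row lasts 1/8 s, in which the tool goes at most 62.5 mm and 10.7 degrees, less where a joint would pass 70% of its speed; a pose out of reach is approached as far as the arm can. A call with a gripper value outside its range is refused whole. The fingers move at their own pace and stop on an object; "squeeze" is the grip in N (left out, the last holds). Time passes only in rows, so rows that repeat a pose let the fingers close. It gives the time, the measured TCP pose, the force, the opening and the grip force at its end, in the units of the state.
- robot.get_obs(): the state, without advancing time (a new reading comes with each control period).
- robot.camera(name): name is "scene" or "top" or "wrist"; returns a dict with "color" (420x560x3 uint8, red, green, blue), "vfov" (degrees; the focal length in pixels is half the picture's height over the tangent of half this angle, whatever the lens; pixels are square), "cx", "cy" (the principal point, pixels), "k1" (the pictures are not rectified: a ray, as slopes to the right and down, at radius r is drawn at 1 + k1 r^2 times it, then the intrinsics apply), "R" (3x3) and "t" (3): a world point X has camera coordinates R X + t. Camera axes: x right, y down, z forward; pixel columns grow to the right and rows downward; lengths in m; the calibration is good to about 2 mm. A picture is of the moment at which its call begins. There is no depth.
- robot.hand_in(): hands the job in; it is judged then, once.
The state is a dict: "time": time; "q": joint angles; "joint_velocities": joint speeds; "joint_torque": joint torques, N m; "position": TCP position; "tool_rot": TCP orientation; "ft_force": force on the tool from outside, world axes, zero at the start; "moment": the same for the moment, N m; "grip_width": finger opening in m; "grip_force": force on a finger pad.
Only numpy, scipy, OpenCV 4.12 (cv2) and the standard library are available. Lean on these libraries where they do the work, as an engineer would, in place of code of your own. Each camera call takes 0.05 s, during which the arm holds its last target. There are 200 camera calls.

## Working session

There is one attempt and no reset: what is moved stays moved. The work goes in short steps, Python scripts to look and compute and a tool call to move; the robot and the scene stay as the last step left them, time stands still between calls to the robot, and variables do not carry over. Pictures are saved under pics/ and viewed, at most 10 in all, crops included, and the job is handed in when it is done.

Besides the shell and the picture viewer there is one more tool, called after "Emit:" in YAML: its name, and indented under it one key for each argument. play_rows: Moves the arm, as the interface text tells. Its arguments: {"type":"object","properties":{"gripper":{"type":"array","items":{"type":"number"}},"delta_pos":{"type":"array","items":{"type":"array","items":{"type":"number"}}},"turn":{"type":"array","items":{"type":"array","items":{"type":"number"}}},"squeeze":{"type":"number"}},"required":["gripper","delta_pos","turn"]}

```bash
mkdir -p pics; cat > h.py <<'E'
import numpy as np, cv2
from rig import robot
def cam(n):
    c=robot.camera(n); c['f']=210/np.tan(np.radians(c['vfov'])/2); return c
def save(c,p): cv2.imwrite('pics/'+p,c['color'][:,:,::-1])
def K(c): return np.array([[c['f'],0,c['cx']],[0,c['f'],c['cy']],[0,0,1]])
def ray(c,uv):
    x=cv2.undistortPoints(np.array([[uv]],float),K(c),np.array([c['k1'],0,0,0,0]))[0,0]
    R=np.array(c['R']);o=-R.T@np.array(c['t']); return o,R.T@np.array([x[0],x[1],1])
def onz(c,uv,z):
    o,d=ray(c,uv); return o+d*(z-o[2])/d[2]
def proj(c,P):
    p,_=cv2.projectPoints(np.atleast_2d(np.array(P,float)),cv2.Rodrigues(np.array(c['R']))[0],np.array(c['t'],float),K(c),np.array([c['k1'],0,0,0,0])); return p[:,0]
E
python3 - <<'E'
from h import *
for n in ('top','scene','wrist'):
    c=cam(n); save(c,n+'0.png'); print(n,c['vfov'],c['cx'],c['cy'],c['k1'],np.round(c['R'],3).tolist(),np.round(c['t'],3))
print(robot.get_obs())
E
```

```text
top 51.45632910288865 277.2186310759267 209.2798262229276 -0.018851096983501316 [[-0.016, -1.0, -0.015], [-0.998, 0.017, -0.063], [0.064, 0.014, -0.998]] [0.001 0.606 0.96 ]
scene 42.945747740439174 278.26893144660136 206.75959596755914 -0.17054761049840775 [[0.738, 0.674, -0.025], [0.349, -0.413, -0.841], [-0.577, 0.613, -0.54]] [-0.448 -0.121  1.621]
wrist 70.53976100112392 280.4259434300354 205.7462986911901 -0.025988432038079486 [[0.241, 0.971, -0.002], [0.931, -0.231, 0.282], [0.274, -0.07, -0.959]] [-0.624 -0.034  0.392]
{'time': 0.15, 'q': array([ 1.14951360e+00,  5.28239331e-01,  1.43359130e+00, -1.44332677e-05,
        1.18140395e+00, -1.78507805e-01]), 'joint_velocities': array([ 3.89690017e-04, -1.96956593e-03, -3.15525137e-03, -2.83200580e-04,
        4.89269094e-05, -1.78218734e-03]), 'joint_torque': array([ 6.02823529e-04, -4.40427768e+01, -1.76843905e+01,  6.33923267e-02,
        5.52541343e-02, -9.66325047e-05]), 'position': array([0.14999829, 0.60616317, 0.22180991]), 'tool_rot': array([ 1.21086811e-01,  9.92641582e-01, -7.86294905e-04, -2.36153344e-04]), 'ft_force': array([ 0.12394057, -0.1145021 ,  0.58570189]), 'moment': array([0.01422074, 0.02026875, 0.03110425]), 'grip_force': 0.0, 'grip_width': 0.08704652464189605}
```

View pics/top0.png

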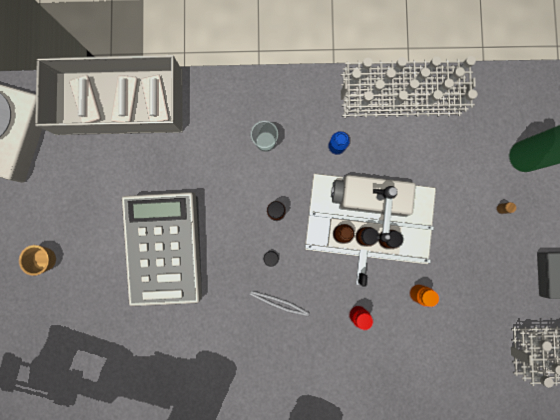

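View pics/scene0.png

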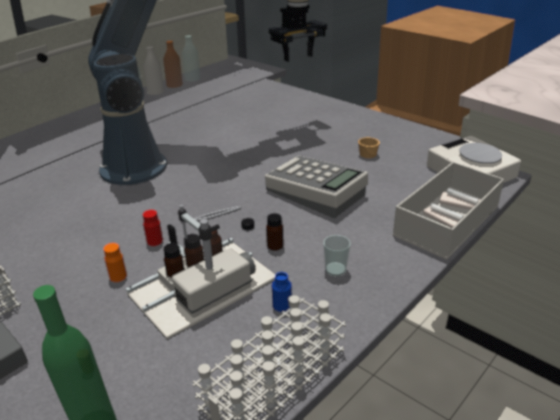

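The top view shows the console at about (162,248) and the stand at about (370,220). The open (brown-mouthed) bottle is at (343,233), the capped ones at (368,237) and (391,239), the grip at (362,280) and the nozzle arm's end near (386,237). I'll enlarge both areas.

```bash
python3 - <<'E'
from h import *
im=cv2.imread('pics/top0.png')
a=cv2.resize(im[170:290,300:440],None,fx=5,fy=5,interpolation=cv2.INTER_CUBIC); cv2.imwrite('pics/a.png',a)
b=cv2.resize(im[185:310,115:210],None,fx=4.5,fy=4.5,interpolation=cv2.INTER_CUBIC); cv2.imwrite('pics/b.png',b)
c=cam('top'); print(ray(c,(280,210))[0])
# key centroids by mask
hsv=cv2.cvtColor(im,cv2.COLOR_BGR2HSV); g=im.max(2)
m=((g>200)).astype(np.uint8); m[:, :115]=0; m[:,210:]=0;m[:185]=0;m[310:]=0
n,l,s,ce=cv2.connectedComponentsWithStats(m)
for i in range(1,n):
    if s[i,4]>8: print(s[i],ce[i].round(2))
E
```

```text
[ 0.54379129 -0.02237572  0.99620468]
[122 194  76 111 531] [160.05 245.17]
[154 227   7   8  50] [157.04 230.36]
[170 226   7   8  49] [173.1  229.86]
[138 228   8   7  48] [141.21 230.96]
[155 243   7   7  49] [158. 246.]
[171 242   7   8  49] [174.08 245.57]
[139 244   8   7  49] [142.43 247.  ]
[156 259   7   7  48] [159.06 261.94]
[172 258   7   7  48] [175.06 261.06]
[140 260   8   7  49] [143.57 263.  ]
[157 274  23   8 158] [168.05 277.54]
[142 277   7   5  27] [144.78 278.67]
[143 291  38   8 258] [161.49 294.53]
```

View pics/a.png

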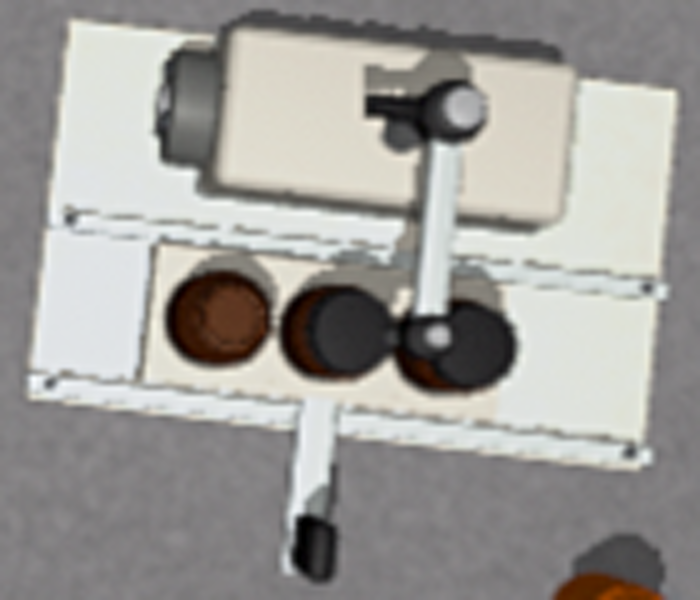

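View pics/b.png

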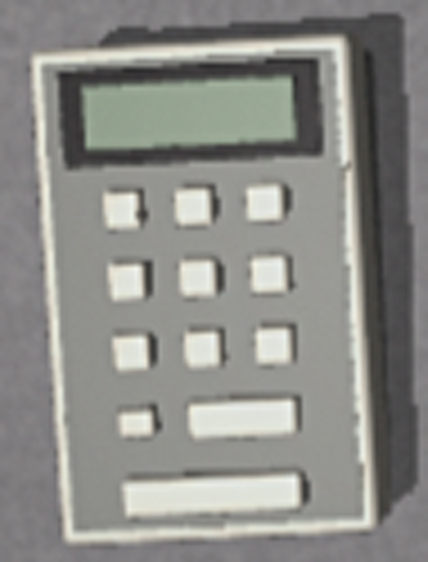

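```bash
cat > m.py <<'E'
from h import *
c=cam('top')
def A(u,v): return ((u+.5)/5-.5+300,(v+.5)/5-.5+170)
cs=np.array([onz(c,A(*p),.010)[:2] for p in [(70,18),(678,90),(640,468),(27,398)]])
print('corners',cs.round(4).tolist(),[np.linalg.norm(cs[i]-cs[i-1]).round(4) for i in range(4)])
ey=(cs[0]-cs[1]+cs[3]-cs[2]);ey/=np.linalg.norm(ey); ex=np.array([ey[1],-ey[0]])
print('ex',ex,'yaw',np.arctan2(ex[1],ex[0]))
noz=onz(c,A(437,335),.189)[:2]; print('noz',noz)
for n,p,z in [('mouth',(225,315),.099),('cap1',(352,330),.102),('cap2',(475,343),.102),('grip',(320,563),.085),('base',None,0),('col',(462,108),.195)]:
    P=cs.mean(0) if p is None else onz(c,A(*p),z)[:2]; print(n,P.round(4),'in stand',np.round([(P-noz)@ex,(P-noz)@ey],4))
k={'1':(42,34,141.21,230.96),'2':(42,0,157.04,230.36),'3':(42,-34,173.1,229.86),'4':(8,34,142.43,247),'5':(8,0,158,246),'6':(8,-34,174.08,245.57),'7':(-26,34,143.57,263),'8':(-26,0,159.06,261.94),'9':(-26,-34,175.06,261.06),'0':(-60,-17,168.05,277.54),'clear':(-60,34,144.78,278.67),'start':(-96,0,161.49,294.53)}
th=.1047;L=[];W=[]
for n,(s,y,u,v) in k.items():
    s/=1e3;y/=1e3
    lx=s*np.cos(th)-.008*np.sin(th); z=.062+s*np.sin(th)+.008*np.cos(th)
    L.append((lx,y));W.append(onz(c,(u,v),z)[:2])
L=np.array(L);W=np.array(W);lc=L-L.mean(0);wc=W-W.mean(0)
yaw=np.arctan2((lc[:,0]*wc[:,1]-lc[:,1]*wc[:,0]).sum(),(lc*wc).sum())
R=np.array([[np.cos(yaw),-np.sin(yaw)],[np.sin(yaw),np.cos(yaw)]]);t=W.mean(0)-R@L.mean(0)
print('console',t,yaw,'res mm',((W-L@R.T-t)*1e3).round(1).tolist(),'scale',np.sqrt((wc**2).sum()/(lc**2).sum()))
for (n,(s,y,_,_)),l in zip(k.items(),L): 
    if n in('4','0','clear','start'): print(n,(R@l+t).round(4),'z',round(.062+s/1e3*np.sin(th)+.008*np.cos(th),4))
E
python3 m.py
```

```text
corners [[0.6875, -0.0932], [0.6497, -0.3682], [0.4795, -0.3446], [0.5154, -0.0701]] [np.float64(0.1736), np.float64(0.2776), np.float64(0.1718), np.float64(0.2768)]
ex [ 0.9911417  -0.13280862] yaw -0.13320216582369776
noz [ 0.54121674 -0.21307569]
mouth [ 0.5506 -0.1477] in stand [0.0006 0.066 ]
cap1 [ 0.5436 -0.199 ] in stand [0.0005 0.0143]
cap2 [ 0.5374 -0.249 ] in stand [ 0.001  -0.0361]
grip [ 0.4475 -0.1864] in stand [-0.0964  0.014 ]
base [ 0.583 -0.219] in stand [ 0.0422 -0.0003]
col [ 0.6245 -0.2235] in stand [0.084  0.0007]
console [0.52114892 0.24453251] 0.03671295951149792 res mm [[0.4, 0.1], [-0.1, 0.2], [-0.8, -0.2], [0.1, -0.2], [0.5, 0.4], [-0.4, -0.1], [-0.2, -0.3], [0.3, 0.4], [0.4, 0.1], [-0.1, 0.3], [-0.0, -0.6], [0.0, -0.2]] scale 0.9981430129122093
4 [0.527  0.2788] z 0.0708
0 [0.4613 0.2253] z 0.0637
clear [0.4594 0.2763] z 0.0637
start [0.4249 0.241 ] z 0.0599
```

```bash
cat > d.py <<'E'
import sys
from h import *
from scipy.spatial.transform import Rotation as Ro
def d(P,yaw=None):
    o=robot.get_obs();R=Ro.from_quat(o['tool_rot']);M=R.as_matrix()
    r='' 
    if yaw is not None:
        T=np.array([[-np.sin(-0)*0,0,0]]*3,float); y=np.array([np.cos(yaw),np.sin(yaw),0]);z=np.array([0,0,-1.]);T=np.column_stack([np.cross(y,z),y,z])
        r=Ro.from_matrix(M.T@T).as_rotvec().round(4)
    print('pos',o['position'].round(4),'->',P,'delta cm',(M.T@(np.array(P)-o['position'])*100).round(2),'turn',r)
E
python3 - <<'E'
from d import *
yaw=np.arctan2(.9911,.1328)
d([.42,.24,.22],yaw);d([.452,-.1865,.22],yaw);d([.452,-.1865,.15],yaw)
im=cv2.imread('pics/top0.png');h=cv2.cvtColor(im,cv2.COLOR_BGR2HSV);c=cam('top')
for n,lo,hi in [('orange',8,18),('red',0,5)]:
    m=((h[...,0]>=lo)&(h[...,0]<=hi)&(h[...,1]>200)&(h[...,2]>120)).astype(np.uint8);m[:260]=0;m[:,:320]=0
    b=cv2.boundingRect(m);print(n,b,onz(c,(b[0]+b[2]/2,b[1]+b[3]/2),.05),onz(c,(b[0],b[1]),.07)[:2])
E
```

```text
pos [0.1501 0.6064 0.2221] -> [0.42, 0.24, 0.22] delta cm [-35.01 -29.07   0.23] turn [-0.001  -0.0002 -0.1095]
pos [0.1501 0.6064 0.2221] -> [0.452, -0.1865, 0.22] delta cm [-48.36 -69.71   0.27] turn [-0.001  -0.0002 -0.1095]
pos [0.1501 0.6064 0.2221] -> [0.452, -0.1865, 0.15] delta cm [-48.37 -69.7    7.27] turn [-0.001  -0.0002 -0.1095]
orange (417, 288, 22, 18) [ 0.41004537 -0.32975904  0.05      ] [ 0.43198896 -0.30082933]
red (353, 312, 19, 17) [ 0.36251838 -0.188104    0.05      ] [ 0.38426096 -0.16518414]
```

Emit:
play_rows:
  gripper: [0,0,0,0,0,0,0,0,0,0,0,0]
  delta_pos:
    - [-6,-5,0]
    - [-12,-10,0]
    - [-18,-15,0]
    - [-24,-20,0]
    - [-30,-25,0]
    - [-35,-29,0]
    - [-36.6,-34,0]
    - [-38,-38,0]
    - [-39.5,-43,0]
    - [-41,-48,0]
    - [-43,-53,0]
    - [-44.5,-58,0]
  turn:
    - [0,0,-0.02]
    - [0,0,-0.04]
    - [0,0,-0.06]
    - [0,0,-0.08]
    - [0,0,-0.1]
    - [0,0,-0.11]
    - [0,0,-0.11]
    - [0,0,-0.11]
    - [0,0,-0.11]
    - [0,0,-0.11]
    - [0,0,-0.11]
    - [0,0,-0.11]

```text
time: 1.8
position: [0.443, -0.063, 0.2229]
tool_rot: [0.066, 0.998, -0.0, 0.001]
ft_force: [1.1, 0.5, 0.2]
grip_width: 0.0437
grip_force: 0.0
```

```bash
python3 - <<'E'
from d import *
yaw=np.arctan2(.9911,.1328)
d([.452,-.1865,.15],yaw)
E
```

```text
pos [ 0.443  -0.063   0.2229] -> [0.452, -0.1865, 0.15] delta cm [ -2.52 -12.12   7.3 ] turn [-0.0002  0.0016  0.0002]
```

Emit:
play_rows:
  gripper: [0,0,0,0,0,0,0]
  delta_pos:
    - [-1,-5,0]
    - [-2,-10,0]
    - [-2.5,-12.1,2]
    - [-2.5,-12.1,5]
    - [-2.5,-12.1,7.3]
    - [-2.5,-12.1,7.3]
    - [-2.5,-12.1,7.3]
  turn:
    - [0,0,0]
    - [0,0,0]
    - [0,0,0]
    - [0,0,0]
    - [0,0,0]
    - [0,0,0]
    - [0,0,0]

```text
time: 2.68
position: [0.4519, -0.1843, 0.1502]
tool_rot: [0.066, 0.998, -0.0, 0.001]
ft_force: [-0.3, 0.7, 0.6]
grip_width: 0.0437
grip_force: 0.0
```

```bash
python3 - <<'E'
from d import *
d([.452,-.1865,.057],np.arctan2(.9911,.1328))
c=cam('wrist');save(c,'w1.png')
print(proj(c,[[.452,-.1865,.085],[.5506,-.1477,.099],[.5412,-.2131,.109]]))
E
```

```text
pos [ 0.4519 -0.1843  0.1502] -> [0.452, -0.1865, 0.057] delta cm [-0.03 -0.21  9.32] turn [-0.0006  0.0012  0.0006]
[[277.49683605 218.85762539]
 [337.7155808  326.2103433 ]
 [259.92712748 333.73001621]]
```

View pics/w1.png

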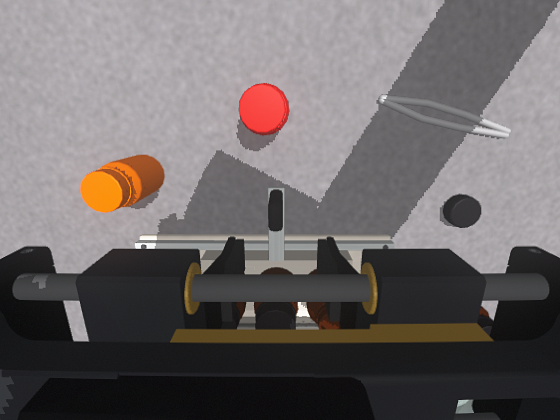

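The wrist view shows the black grip's top at about (276,215), matching the predicted (277,219). The fingers straddle it, so I'll descend and grip.

Emit:
play_rows:
  gripper: [0,0,0,0,0.5,1,1,1,1]
  delta_pos:
    - [0,-0.1,3]
    - [0,-0.2,6]
    - [0,-0.2,9.2]
    - [0,-0.2,9.2]
    - [0,-0.2,9.2]
    - [0,-0.2,9.2]
    - [0,-0.2,9.2]
    - [0,-0.2,9.2]
    - [0,-0.2,9.2]
  turn:
    - [0,0,0]
    - [0,0,0]
    - [0,0,0]
    - [0,0,0]
    - [0,0,0]
    - [0,0,0]
    - [0,0,0]
    - [0,0,0]
    - [0,0,0]
  squeeze: 15

```text
time: 3.85
position: [0.4515, -0.1865, 0.0582]
tool_rot: [0.066, 0.998, -0.001, 0.001]
ft_force: [-0.5, -1.3, 5.7]
grip_width: 0.0117
grip_force: 15.0
```

```bash
python3 - <<'E'
from d import *
p=robot.get_obs()['position'][:2]; ex=np.array([.9911,-.1328]);ey=np.array([.1328,.9911]);n=np.array([.5412,-.2131])
print('grip in stand',(p-n)@ex,(p-n)@ey)
d([.452,-.1865,.058],np.arctan2(.9911,.1328))
E
```

```text
grip in stand -0.09241538146430693 0.014411692818897464
pos [ 0.4515 -0.1865  0.0582] -> [0.452, -0.1865, 0.058] delta cm [-0.05  0.01  0.02] turn [-0.0009  0.0014  0.0004]
```

Emit:
play_rows:
  gripper: [1,1,1,1,1,1,1,1,1,1,1,1]
  delta_pos:
    - [0,-0.3,0]
    - [0,-0.8,0]
    - [0,-1.4,0]
    - [0,-2.1,0]
    - [0,-2.8,0]
    - [0,-3.5,0]
    - [0,-4.2,0]
    - [0,-4.9,0]
    - [0,-5.5,0]
    - [0,-6.0,0]
    - [0,-6.3,0]
    - [0,-6.5,0]
  turn:
    - [0,0,0]
    - [0,0,0]
    - [0,0,0]
    - [0,0,0]
    - [0,0,0]
    - [0,0,0]
    - [0,0,0]
    - [0,0,0]
    - [0,0,0]
    - [0,0,0]
    - [0,0,0]
    - [0,0,0]

```text
time: 5.35
position: [0.4429, -0.2505, 0.0583]
tool_rot: [0.067, 0.998, -0.0, 0.001]
ft_force: [0.9, 1.5, 6.1]
grip_width: 0.0122
grip_force: 15.0
```

```bash
python3 - <<'E'
from d import *
p=robot.get_obs()['position'][:2]; ex=np.array([.9911,-.1328]);ey=np.array([.1328,.9911]);n=np.array([.5412,-.2131])
print('grip in stand',(p-n)@ex,(p-n)@ey)
for k in('top','scene'):
    c=cam(k);save(c,k+'2.png')
    N=np.array([.5412,-.2131]); print(k,proj(c,[[*N,.109],[*N,.099],[*N,.189]]).round(1).tolist())
t=cv2.imread('pics/top2.png')[170:290,300:440];s=cv2.imread('pics/scene2.png')[190:310,120:260]
cv2.imwrite('pics/ts2.png',np.vstack([cv2.resize(x,(700,600),interpolation=cv2.INTER_CUBIC)[:, :] for x in (t,s)])[:1200] if 0 else np.hstack([cv2.resize(x,(400,343),interpolation=cv2.INTER_CUBIC) for x in (t,s)]))
E
```

```text
grip in stand -0.09244002100063002 -0.050086325345632364
top [[377.7, 236.6], [376.6, 236.6], [387.0, 236.6]]
scene [[186.0, 237.2], [186.5, 241.1], [181.3, 205.2]]
```

View pics/ts2.png

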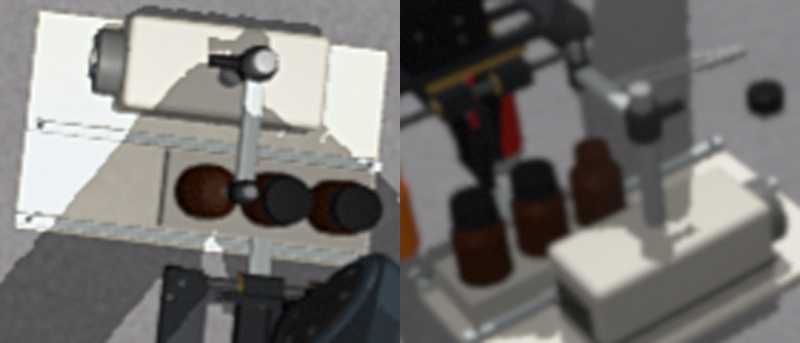

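Caps and shuttle moved about 64 mm as intended. The open bottle's rim seems to sit slightly to +y of the nozzle axis (top about x=374 px, expected 376.6). I'll check that more closely.

```bash
python3 - <<'E'
from d import *
out=[]
cams={k:cam(k) for k in('top','scene')}
ex=np.array([.9911,-.1328]);ey=np.array([.1328,.9911]);N=np.array([.5412,-.2131])
def circ(o,r,z): 
    a=np.linspace(0,2*np.pi,60);return np.c_[o[0]+r*np.cos(a),o[1]+r*np.sin(a),0*a+z]
for f,k,x0,y0,off in [('top0','top',325,215,.0644),('top2','top',352,215,0),('scene0','scene',190,215,.0644),('scene2','scene',165,215,0)]:
    im=cv2.imread(f'pics/{f}.png')[y0:y0+40,x0:x0+50];S=8
    im=cv2.resize(im,None,fx=S,fy=S,interpolation=cv2.INTER_CUBIC);im=cv2.convertScaleAbs(im,alpha=1.6,beta=15)
    o=N+off*ey
    for r,z,col in [(.0135,.099,(0,255,0)),(.021,.024,(255,255,0)),(.021,.07,(255,0,255))]:
        q=((proj(cams[k],circ(o,r,z))-[x0,y0]+.5)*S).astype(int);cv2.polylines(im,[q],True,col,1)
    out.append(im)
cv2.imwrite('pics/cmp.png',np.vstack([np.hstack(out[:2]),np.hstack(out[2:])])[:600])
E
```

```text
(no output)
```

View pics/cmp.png

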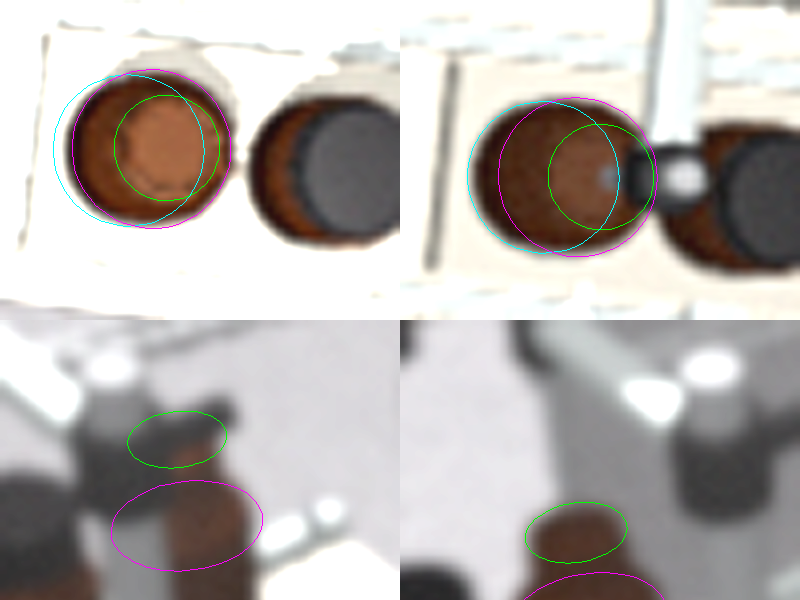

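The overlay agrees. The expected rim circle (green) sits on the neck in both views, and the tip shows at about the circle's centre (607,178 against 601,177). Next I'll release gently, rise and travel to the console.

Emit:
play_rows:
  gripper: [0.4,0.4,0.4,0.4,0.4,0.4,0.4,0.7,1,1]
  delta_pos:
    - [0,-6.4,0]
    - [0,-6.4,0]
    - [0,-6.4,0]
    - [0,-6.4,-1]
    - [0,-6.4,-4]
    - [0,-6.4,-8]
    - [0,-6.4,-12]
    - [0,-6.4,-14]
    - [0,-6.4,-14]
    - [0,-6.4,-14]
  turn:
    - [0,0,0]
    - [0,0,0]
    - [0,0,0]
    - [0,0,0]
    - [0,0,0]
    - [0,0,0]
    - [0,0,0]
    - [0,0,0]
    - [0,0,0]
    - [0,0,0]

```text
time: 6.8
position: [0.4333, -0.3132, 0.1965]
tool_rot: [0.066, 0.998, 0.001, -0.001]
ft_force: [0.2, -0.4, -1.1]
grip_width: 0.0048
grip_force: 0.0
```

That was my mistake: shifts are counted from the start of each call, so I moved another 64 mm in y. I'll look at what it did before going on.

```bash
python3 - <<'E'
from d import *
c=cam('top');save(c,'top3.png');s=cam('scene');save(s,'scene3.png')
t=c['color'][160:310,310:450,::-1];q=s['color'][180:320,80:260,::-1]
cv2.imwrite('pics/ts3.png',np.hstack([cv2.resize(t,(560-160,429),interpolation=cv2.INTER_CUBIC),cv2.resize(q,(400,429),interpolation=cv2.INTER_CUBIC)]))
E
```

```text
(no output)
```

View pics/ts3.png

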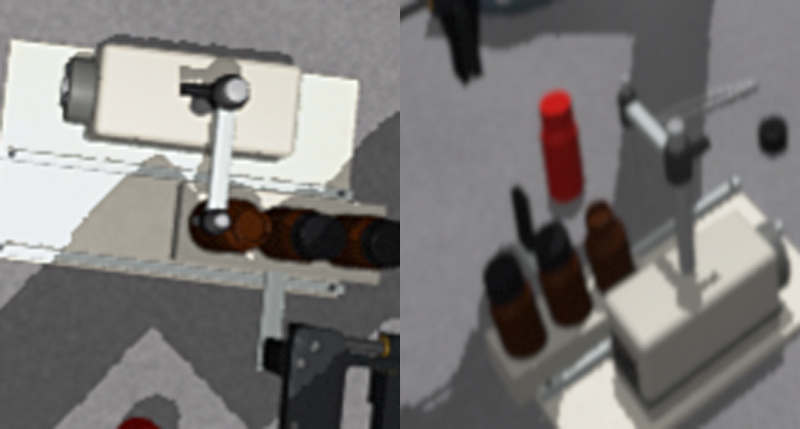

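```bash
python3 - <<'E'
from d import *
im=np.hstack([cv2.imread('pics/top3.png')[150:420,260:],cv2.imread('pics/scene3.png')[150:420,0:300]])
cv2.imwrite('pics/full3.png',cv2.resize(im,(800,360)))
c=cam('top')
im=cv2.imread('pics/top3.png');h=cv2.cvtColor(im,cv2.COLOR_BGR2HSV)
m=((h[...,0]>=8)&(h[...,0]<=18)&(h[...,1]>200)&(h[...,2]>120)).astype(np.uint8)
n,l,s,ce=cv2.connectedComponentsWithStats(m);print([(x.tolist(),y) for x,y in zip(s[1:],ce[1:]) if x[4]>20])
p=robot.get_obs()['position'];print(p)
E
```

```text
[([477, 268, 25, 18, 212], array([490.22169811, 277.84433962]))]
[ 0.43335708 -0.31324212  0.19616248]
```

View pics/full3.png

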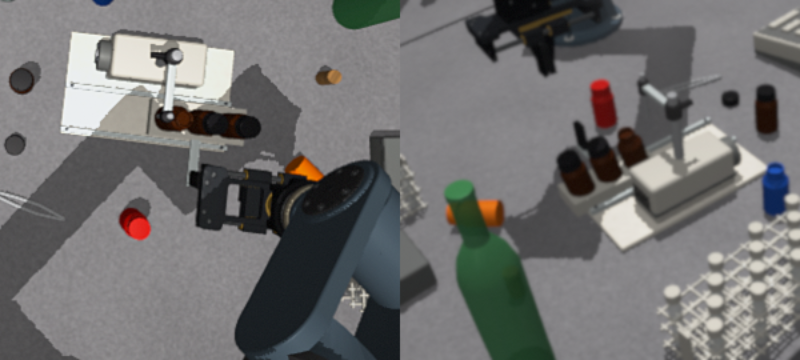

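The orange look-alike has been knocked over and lies still beside the green bottle. The three shuttle bottles stand, but the shuttle has overshot, with the mouth at about (396,240). I'll locate the shuttle again and bring it back.

```bash
python3 - <<'E'
from d import *
c=cam('top');ex=np.array([.9911,-.1328]);ey=np.array([.1328,.9911]);N=np.array([.5412,-.2131])
for n,p,z in [('mouth',(395.7,239.7),.099),('cap1',(310+320/2.857,160+240/2.86),.102),('grip',(406.2,282.4),.085)]:
    P=onz(c,p,z)[:2];print(n,P,np.round([(P-N)@ex,(P-N)@ey],4))
E
```

```text
mouth [ 0.53429208 -0.25194265] [-0.0017 -0.0394]
cap1 [ 0.52483639 -0.30452473] [-0.0041 -0.0928]
grip [ 0.44565685 -0.27439144] [-0.0866 -0.0734]
```

Emit:
play_rows:
  gripper: [1,1,1,1,1,1]
  delta_pos:
    - [0,5,0]
    - [0,10,0]
    - [0,15,0]
    - [0,20,0]
    - [0,20,0]
    - [0,20,0]
  turn:
    - [0,0,0]
    - [0,0,0]
    - [0,0,0]
    - [0,0,0]
    - [0,0,0]
    - [0,0,0]

```text
time: 7.75
position: [0.4607, -0.116, 0.1973]
tool_rot: [0.066, 0.998, -0.0, -0.0]
ft_force: [0.3, -0.7, -0.8]
grip_width: 0.0005
grip_force: 0.0
```

```bash
python3 - <<'E'
from d import *
c=cam('top');save(c,'top4.png');s=cam('scene');save(s,'scene4.png')
print(robot.get_obs()['position'])
t=c['color'][200:310,340:480,::-1];q=s['color'][200:320,80:230,::-1]
t=cv2.convertScaleAbs(cv2.resize(t,(400,314),interpolation=cv2.INTER_CUBIC),alpha=1.5);q=cv2.resize(q,(392,314),interpolation=cv2.INTER_CUBIC)
cv2.imwrite('pics/ts4.png',np.hstack([t,q]))
E
```

```text
[ 0.46071313 -0.11686975  0.19738858]
```

View pics/ts4.png

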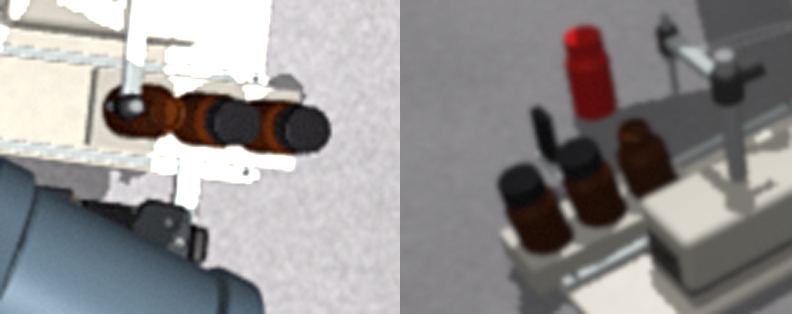

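```bash
python3 - <<'E'
from d import *
c=cam('top');ex=np.array([.9911,-.1328]);ey=np.array([.1328,.9911]);N=np.array([.5412,-.2131])
A=lambda u,v:(340+u/2.857,200+v/2.857)
for n,p,z in [('mouth',(167,113),.099),('cap1',(237,123),.102),('cap2',(303,130),.102),('grip',(200,245),.085)]:
    P=onz(c,A(*p),z)[:2];print(n,P,np.round([(P-N)@ex,(P-N)@ey],4))
s=cam('scene');im=cv2.imread('pics/scene4.png')
for gy in (-.08,-.085,-.09,-.095): print(gy,proj(s,[[*(N-.092*ex+gy*ey),.085],[*(N+(gy+.05)*ey),.099],[*(N+gy*ey),.102]]).round(1).tolist())
E
```

```text
mouth [ 0.53449971 -0.2575865 ] [-0.0007 -0.045 ]
cap1 [ 0.52656091 -0.30652278] [-0.0021 -0.0945]
cap2 [ 0.52077449 -0.35345213] [-0.0016 -0.1418]
grip [ 0.43864448 -0.28202232] [-0.0925 -0.0819]
-0.08 [[134.2, 241.9], [174.4, 246.7], [153.3, 255.2]]
-0.085 [[132.2, 242.8], [172.3, 247.7], [151.2, 256.2]]
-0.09 [[130.2, 243.7], [170.3, 248.6], [149.0, 257.2]]
-0.095 [[128.1, 244.6], [168.2, 249.6], [146.9, 258.2]]
```

```bash
cat > lean.py <<'E'
from d import *
s=cam('scene');t=cam('top');ex=np.array([.9911,-.1328]);ey=np.array([.1328,.9911]);N=np.array([.5412,-.2131])
def dark(im):
    v=im.max(2).astype(int); return (v<62)|((im[...,2].astype(int)-im[...,0]>22)&(v<130))
def runs(f,x0,x1,rows):
    m=dark(cv2.imread(f'pics/{f}.png'))
    for r in rows:
        x=np.flatnonzero(m[r,x0:x1])+x0
        g=np.split(x,np.flatnonzero(np.diff(x)>1)+1) if len(x) else []
        print(r,[(int(a[0]),int(a[-1])) for a in g if len(a)>3])
E
python3 - <<'E'
from lean import *
for f,gy,x0,x1 in (('scene0',.0144,155,235),('scene4',-.085,110,190)):
    print(f); runs(f,x0,x1,range(238,300,4))
    for k in (.05,0,-.05):
        print(k,proj(s,[[*(N+(gy+k)*ey),z] for z in (.04,.06,.08,.1)]).round(1).tolist())
E
```

```text
scene0
238 [(155, 162), (170, 175), (185, 219)]
242 [(155, 161), (171, 176), (185, 199), (210, 220)]
246 [(165, 177), (185, 201), (211, 221)]
250 [(164, 178), (185, 202), (211, 220)]
254 [(165, 179), (186, 202)]
258 [(165, 181), (186, 203)]
262 [(165, 182), (187, 197)]
266 [(166, 182)]
270 [(167, 180)]
274 [(167, 172)]
278 []
282 []
286 []
290 []
294 [(176, 181)]
298 [(177, 185)]
0.05 [[214.1, 251.0], [213.3, 243.8], [212.5, 236.5], [211.6, 229.0]]
0 [[195.3, 260.2], [194.3, 252.9], [193.3, 245.5], [192.2, 238.0]]
-0.05 [[175.8, 269.7], [174.6, 262.4], [173.3, 255.0], [172.0, 247.4]]
scene4
238 [(146, 162)]
242 [(131, 134), (147, 161)]
246 [(131, 137), (151, 155), (165, 173)]
250 [(132, 138), (164, 176)]
254 [(133, 139), (144, 154), (164, 181)]
258 [(134, 156), (163, 182)]
262 [(139, 159), (163, 183)]
266 [(120, 132), (143, 161), (166, 184)]
270 [(118, 135), (143, 162), (167, 180)]
274 [(119, 139), (144, 163)]
278 [(121, 139), (147, 165)]
282 [(122, 141), (148, 164)]
286 [(124, 144)]
290 [(126, 145)]
294 [(128, 141), (176, 181)]
298 [(178, 185)]
0.05 [[176.1, 269.6], [174.8, 262.3], [173.6, 254.9], [172.3, 247.3]]
0 [[155.8, 279.4], [154.4, 272.1], [152.8, 264.6], [151.3, 257.0]]
-0.05 [[134.9, 289.6], [133.1, 282.3], [131.4, 274.8], [129.6, 267.1]]
```

```bash
python3 - <<'E'
from lean import *
im=cv2.imread('pics/top4.png');h=cv2.cvtColor(im,cv2.COLOR_BGR2HSV)
# caps: dark and unsaturated, near bottles
m=((im.max(2)<75)&((im[...,2].astype(int)-im[...,0])<12)).astype(np.uint8);m[:228]=0;m[258:]=0;m[:,:405]=0;m[:,465:]=0
n,l,st,ce=cv2.connectedComponentsWithStats(m)
for i in range(1,n):
    if st[i,4]>40:
        P=onz(t,ce[i],.102)[:2];print(st[i],ce[i],P,np.round([(P-N)@ex,(P-N)@ey],4))
b=((im[...,2].astype(int)-im[...,0])>15).astype(np.uint8)
for r in range(232,252,3):
    x=np.flatnonzero(b[r,370:460])+370;print(r,np.split(x,np.flatnonzero(np.diff(x)>1)+1).__len__(),[(int(a[0]),int(a[-1])) for a in np.split(x,np.flatnonzero(np.diff(x)>1)+1) if len(a)])
print(robot.get_obs()['q'])
P=N-.142*ey
d([*P,.19],np.radians(-7.63));d([*P,.19],np.radians(172.37))
E
```

```text
[412 234  21  17 264] [421.22727273 242.15530303] [ 0.52844547 -0.30306698] [-0.0007 -0.0909]
[436 236  20  18 264] [445.41666667 244.79545455] [ 0.52223381 -0.35220589] [-0.0003 -0.1404]
232 5 [(379, 380), (390, 399), (402, 404), (426, 426), (432, 433)]
235 3 [(391, 414), (437, 437), (439, 441)]
238 2 [(391, 412), (430, 438)]
241 3 [(377, 381), (388, 411), (431, 436)]
244 2 [(379, 411), (431, 435)]
247 3 [(387, 400), (402, 413), (430, 436)]
250 4 [(395, 395), (402, 403), (407, 416), (426, 437)]
[-4.83431298e-01  3.64241129e-01  1.82730845e+00 -3.50050102e-05
  9.50037037e-01 -1.92014912e+00]
pos [ 0.4604 -0.1163  0.1975] -> [np.float64(0.5223424), np.float64(-0.3538362), 0.19] delta cm [ -9.31 -22.71   0.75] turn [-0.      0.      1.5699]
pos [ 0.4604 -0.1163  0.1975] -> [np.float64(0.5223424), np.float64(-0.3538362), 0.19] delta cm [ -9.31 -22.71   0.75] turn [-0.     -0.     -1.5717]
```

Emit:
play_rows:
  gripper: [-0.38,-0.38,-0.38,-0.38,-0.38,-0.38,-0.38,-0.38,-0.38,-0.38,-0.38,-0.38]
  delta_pos:
    - [0,0,-1.5]
    - [0,0,-2]
    - [0,-3,-2]
    - [-1,-7,-2]
    - [-3,-11,-2]
    - [-5,-14,-2]
    - [-7,-17,-2]
    - [-8,-20,-2]
    - [-9.3,-22.5,-2]
    - [-9.3,-22.5,-2]
    - [-9.3,-22.5,-2]
    - [-9.3,-22.5,-2]
  turn:
    - [0,0,0.18]
    - [0,0,0.36]
    - [0,0,0.54]
    - [0,0,0.72]
    - [0,0,0.9]
    - [0,0,1.08]
    - [0,0,1.26]
    - [0,0,1.44]
    - [0,0,1.57]
    - [0,0,1.57]
    - [0,0,1.57]
    - [0,0,1.57]

```text
time: 9.65
position: [0.5224, -0.3496, 0.2175]
tool_rot: [0.752, 0.66, 0.0, -0.001]
ft_force: [-0.1, -0.0, 0.2]
grip_width: 0.06
grip_force: 0.0
```

```bash
python3 - <<'E'
from lean import *
print(robot.get_obs()['q'].round(3))
for y in (-.14,-.091): d([*(N+y*ey),.086],np.radians(-7.63))
c=cam('wrist');save(c,'w5.png');im=cv2.imread('pics/w5.png')
for y in(-.140,-.091): print(proj(c,[[*(N+y*ey),.102]]))
m=((im.max(2)<70)&((im[...,2].astype(int)-im[...,0])<12)).astype(np.uint8)
n,l,st,ce=cv2.connectedComponentsWithStats(m)
print([(st[i].tolist(),ce[i].round(0).tolist()) for i in range(1,n) if st[i,4]>200])
E
```

```text
[-0.767  0.538  1.427  0.     1.177 -0.637]
pos [ 0.5227 -0.3499  0.2177] -> [np.float64(0.522608), np.float64(-0.351854), 0.086] delta cm [-0.2   0.02 13.17] turn [-0.0003 -0.0004  0.0026]
pos [ 0.5227 -0.3499  0.2177] -> [np.float64(0.5291152), np.float64(-0.3032901), 0.086] delta cm [ 4.7   0.04 13.17] turn [-0.0003 -0.0004  0.0026]
[[280.96503032 203.6632282 ]]
[[281.09744627 153.01044978]]
[([390, 0, 49, 48, 892], [410.0, 29.0]), ([266, 4, 28, 38, 592], [280.0, 25.0]), ([175, 134, 35, 14, 419], [192.0, 141.0]), ([261, 134, 38, 41, 1220], [279.0, 154.0]), ([262, 186, 36, 39, 1118], [280.0, 205.0]), ([0, 236, 560, 184, 79569], [272.0, 340.0])]
```

Emit:
play_rows:
  gripper: [-0.38,-0.38,-0.38,-0.38,-0.38,0,0.4,0.4,0.4,0.4]
  delta_pos:
    - [-0.3,0,4]
    - [-0.3,0,8]
    - [-0.3,0,11]
    - [-0.3,0,13.2]
    - [-0.3,0,13.2]
    - [-0.3,0,13.2]
    - [-0.3,0,13.2]
    - [-0.3,0,13.2]
    - [-0.3,0,13.2]
    - [-0.3,0,13.2]
  turn:
    - [0,0,0]
    - [0,0,0]
    - [0,0,0]
    - [0,0,0]
    - [0,0,0]
    - [0,0,0]
    - [0,0,0]
    - [0,0,0]
    - [0,0,0]
    - [0,0,0]
  squeeze: 8

```text
time: 11.05
position: [0.5227, -0.3542, 0.0864]
tool_rot: [0.752, 0.659, -0.0, 0.0]
ft_force: [-1.2, 0.1, 5.2]
grip_width: 0.0347
grip_force: 8.0
```

Emit:
play_rows:
  gripper: [0.4,0.4,0.4,0.4,0.4]
  delta_pos:
    - [0.3,0,0]
    - [0.6,0,0]
    - [0.9,0,0]
    - [0.9,0,0]
    - [0.9,0,0]
  turn:
    - [0,0,0]
    - [0,0,0]
    - [0,0,0]
    - [0,0,0]
    - [0,0,0]

```text
time: 11.68
position: [0.5234, -0.3446, 0.085]
tool_rot: [0.752, 0.659, 0.0, -0.001]
ft_force: [0.6, -0.8, -1.5]
grip_width: 0.0346
grip_force: 8.0
```

Moved freely with low force. Release and rise.

Emit:
play_rows:
  gripper: [0.1,-0.38,-0.38,-0.38,-0.38,-0.38,-0.38,-0.38]
  delta_pos:
    - [0,0,0]
    - [0,0,0]
    - [0,0,0]
    - [0,0,-4]
    - [0,0,-8]
    - [0,0,-13.2]
    - [0,0,-13.2]
    - [0,0,-13.2]
  turn:
    - [0,0,0]
    - [0,0,0]
    - [0,0,0]
    - [0,0,0]
    - [0,0,0]
    - [0,0,0]
    - [0,0,0]
    - [0,0,0]

```text
time: 12.68
position: [0.5232, -0.3446, 0.2173]
tool_rot: [0.752, 0.659, -0.0, -0.0]
ft_force: [-0.1, 0.4, -0.6]
grip_width: 0.0599
grip_force: 0.0
```

```bash
cat >> lean.py <<'E'
def wcaps(f='wx.png'):
    c=cam('wrist');im=c['color'][:,:,::-1].astype(int)
    m=((im.max(2)<70)&((im[...,2]-im[...,0])<12)).astype(np.uint8);m[232:]=0
    n,l,st,ce=cv2.connectedComponentsWithStats(m)
    for i in range(1,n):
        if 300<st[i,4]<3000:
            b=st[i];P=onz(c,ce[i],.102)[:2];print('dark',b.tolist(),ce[i].round(1),'stand',np.round([(P-N)@ex,(P-N)@ey],4))
    return c
E
python3 - <<'E'
from lean import *
wcaps(); s_=cam('scene');save(s_,'scene6.png');runs('scene6',105,190,range(254,300,4))
d([*(N-.092*ey),.086],np.radians(-7.63))
E
```

```text
dark [391, 0, 50, 57, 1014] [412.   32.3] stand [0.1086 0.016 ]
dark [267, 14, 29, 37, 567] [280.5  34.4] stand [-0.0016  0.0138]
dark [176, 140, 35, 15, 430] [193.  146.7] stand [-0.0822 -0.0791]
dark [262, 140, 38, 79, 2322] [280.5 178.7] stand [-0.0015 -0.1089]
254 [(133, 139), (144, 153), (165, 180)]
258 [(134, 155), (164, 182)]
262 [(129, 158), (164, 183)]
266 [(124, 160), (166, 184)]
270 [(124, 162), (167, 180)]
274 [(125, 163)]
278 [(125, 165)]
282 [(124, 144), (148, 165)]
286 [(126, 145)]
290 [(127, 145)]
294 [(128, 142), (176, 181)]
298 [(178, 185)]
pos [ 0.5228 -0.3443  0.2157] -> [np.float64(0.5289824), np.float64(-0.30428120000000003), 0.086] delta cm [ 4.03  0.12 12.98] turn [-0.0029 -0.0021  0.0011]
```

Emit:
play_rows:
  gripper: [-0.38,-0.38,-0.38,-0.38,-0.38,-0.38,0,0.4,0.4,0.4,0.4]
  delta_pos:
    - [4,0.1,0]
    - [4,0.1,4]
    - [4,0.1,8]
    - [4,0.1,11]
    - [4,0.1,13]
    - [4,0.1,13]
    - [4,0.1,13]
    - [4,0.1,13]
    - [4,0.1,13]
    - [4,0.1,13]
    - [4,0.1,13]
  turn:
    - [0,0,0]
    - [0,0,0]
    - [0,0,0]
    - [0,0,0]
    - [0,0,0]
    - [0,0,0]
    - [0,0,0]
    - [0,0,0]
    - [0,0,0]
    - [0,0,0]
    - [0,0,0]

```text
time: 14.25
position: [0.53, -0.3056, 0.0883]
tool_rot: [0.752, 0.659, -0.0, 0.0]
ft_force: [-1.9, 0.5, 3.6]
grip_width: 0.0348
grip_force: 8.0
```

Emit:
play_rows:
  gripper: [0.4,0.4,0.4,0.4,0.4]
  delta_pos:
    - [0.3,0,0]
    - [0.6,0,0]
    - [0.9,0,0]
    - [0.9,0,0]
    - [0.9,0,0]
  turn:
    - [0,0,0]
    - [0,0,0]
    - [0,0,0]
    - [0,0,0]
    - [0,0,0]

```text
time: 14.88
position: [0.531, -0.2963, 0.0872]
tool_rot: [0.752, 0.659, -0.0, -0.0]
ft_force: [-0.3, -1.1, -2.1]
grip_width: 0.0347
grip_force: 8.0
```

Emit:
play_rows:
  gripper: [0.1,-0.38,-0.38,-0.38,-0.38,-0.38,-0.38,-0.38]
  delta_pos:
    - [0,0,0]
    - [0,0,0]
    - [0,0,0]
    - [0,0,-4]
    - [0,0,-8]
    - [0,0,-13]
    - [0,0,-13]
    - [0,0,-13]
  turn:
    - [0,0,0]
    - [0,0,0]
    - [0,0,0]
    - [0,0,0]
    - [0,0,0]
    - [0,0,0]
    - [0,0,0]
    - [0,0,0]

```text
time: 15.88
position: [0.5307, -0.2962, 0.2173]
tool_rot: [0.752, 0.659, -0.0, -0.0]
ft_force: [-0.3, -0.2, 0.3]
grip_width: 0.0604
grip_force: 0.0
```

```bash
python3 - <<'E'
from lean import *
wcaps(); s_=cam('scene');save(s_,'scene7.png');runs('scene7',105,190,range(246,300,4))
tt=cam('top');save(tt,'top7.png')
w=cam('wrist');save(w,'w7.png');im=w['color'][:,:,::-1].astype(int)
print(proj(w,[[*(N-.045*ey),.099],[*(N-.033*ey),.099],[*(N-.083*ey),.102]]))
b=(im[...,2]-im[...,0])>25
for r in range(90,160,6):
    x=np.flatnonzero(b[r,230:330])+230; print(r,[(int(a[0]),int(a[-1])) for a in np.split(x,np.flatnonzero(np.diff(x)>1)+1) if len(a)>2])
E
```

```text
dark [385, 60, 40, 71, 966] [404.8  96.2] stand [0.109 0.014]
dark [263, 180, 36, 39, 1110] [280.3 198.8] stand [-0.0008 -0.0798]
dark [180, 183, 33, 19, 493] [195.9 192. ] stand [-0.0819 -0.0732]
246 [(131, 137), (151, 155), (167, 172)]
250 [(132, 138), (164, 175)]
254 [(133, 138), (147, 159), (164, 179)]
258 [(134, 139), (145, 161), (163, 181)]
262 [(129, 138), (146, 183)]
266 [(124, 139), (146, 184)]
270 [(124, 140), (146, 165), (167, 180)]
274 [(125, 143), (147, 165), (170, 174)]
278 [(125, 143), (148, 166)]
282 [(125, 144), (148, 165)]
286 [(127, 145)]
290 [(127, 145)]
294 [(128, 142), (176, 181)]
298 [(177, 185)]
[[280.68984183 161.95178182]
 [280.69957374 149.06330968]
 [280.65251811 201.66925835]]
90 []
96 []
102 []
108 []
114 []
120 []
126 []
132 []
138 [(283, 292)]
144 []
150 []
156 []
```

Both capped bottles are upright again, at y = -133 and -80 mm in the stand frame. The open one still leans about 11 mm towards -y at the rim. I'll right it with the gripper tilted away from the nozzle.

Emit:
play_rows:
  gripper: [-0.38,-0.38,-0.38,-0.38,-0.38,-0.38]
  delta_pos:
    - [-0.4,0,0.5]
    - [-0.8,0,1]
    - [-1.1,0,2]
    - [-1.1,0,2]
    - [-1.1,0,2]
    - [-1.1,0,2]
  turn:
    - [0,0.15,0]
    - [0,0.3,0]
    - [0,0.436,0]
    - [0,0.436,0]
    - [0,0.436,0]
    - [0,0.436,0]

```text
time: 16.92
position: [0.5301, -0.3062, 0.1985]
tool_rot: [0.734, 0.644, 0.162, -0.142]
ft_force: [0.1, -0.1, -0.3]
grip_width: 0.0603
grip_force: 0.0
```

```bash
python3 - <<'E'
from lean import *
o=robot.get_obs();p=o['position'];print(p,[(p[:2]-N)@ex,(p[:2]-N)@ey],Ro.from_quat(o['tool_rot']).as_matrix().round(3).tolist())
d([*(N-.044*ey),.088])
c=cam('wrist');save(c,'w8.png');im=c['color'][:,:,::-1].astype(int)
print(proj(c,[[*(N-.044*ey),.099],[*(N-.031*ey),.099],[*(N-.0805*ey),.102]]))
for r in range(100,200,7):
  a=im[r,255:310]; print(r,a[::5,:].astype(int).tolist())
E
```

```text
[ 0.53015451 -0.30639931  0.19858573] [np.float64(0.0014429660467819364), np.float64(-0.09393578928059002)] [[0.117, 0.992, 0.056], [0.899, -0.13, 0.417], [0.421, 0.001, -0.907]]
pos [ 0.5302 -0.3064  0.1986] -> [np.float64(0.5353568), np.float64(-0.2567084), 0.088] delta cm [-0.13 -0.14 12.13] turn 
[[279.19471144 199.76885363]
 [279.23544591 186.44532427]
 [279.0644202  238.02214273]]
100 [[143, 153, 160], [233, 240, 239], [235, 240, 239], [233, 240, 239], [234, 240, 239], [235, 241, 239], [231, 239, 239], [234, 240, 239], [233, 240, 239], [232, 240, 239], [228, 228, 225]]
107 [[149, 158, 165], [237, 240, 239], [235, 240, 238], [234, 241, 239], [235, 241, 239], [236, 241, 239], [236, 240, 239], [234, 240, 239], [235, 240, 239], [233, 240, 239], [196, 197, 192]]
114 [[249, 252, 250], [235, 240, 238], [236, 240, 238], [204, 213, 210], [122, 122, 122], [122, 121, 122], [199, 209, 206], [237, 240, 239], [234, 240, 239], [232, 240, 239], [188, 189, 186]]
121 [[144, 153, 160], [236, 240, 238], [246, 249, 247], [58, 61, 60], [87, 88, 87], [85, 87, 88], [60, 63, 62], [150, 151, 148], [144,
[... 1346 characters left out ...]
77 [[133, 140, 145], [134, 141, 145], [134, 141, 145], [134, 140, 145], [135, 141, 146], [135, 141, 146], [133, 140, 145], [135, 141, 146], [135, 142, 147], [134, 142, 147], [97, 98, 98]]
184 [[134, 141, 145], [134, 141, 146], [139, 146, 151], [38, 43, 55], [41, 46, 57], [41, 46, 57], [40, 46, 57], [44, 50, 62], [135, 142, 147], [135, 142, 147], [93, 96, 96]]
191 [[134, 141, 146], [138, 145, 149], [39, 43, 55], [42, 50, 68], [46, 55, 75], [48, 57, 76], [45, 53, 70], [42, 48, 61], [39, 44, 55], [135, 142, 147], [112, 116, 119]]
198 [[134, 142, 146], [32, 37, 50], [39, 46, 62], [46, 55, 74], [47, 55, 75], [44, 54, 73], [45, 55, 74], [40, 45, 57], [39, 45, 55], [139, 145, 151], [117, 121, 123]]
```

Emit:
play_rows:
  gripper: [-0.38,-0.38,-0.38,-0.38,-0.38,0,0.5,0.5,0.5,0.5]
  delta_pos:
    - [0,-0.1,4]
    - [0,-0.1,8]
    - [0,-0.1,10.5]
    - [0,-0.1,12]
    - [0,-0.1,12]
    - [0,-0.1,12]
    - [0,-0.1,12]
    - [0,-0.1,12]
    - [0,-0.1,12]
    - [0,-0.1,12]
  turn:
    - [0,0,0]
    - [0,0,0]
    - [0,0,0]
    - [0,0,0]
    - [0,0,0]
    - [0,0,0]
    - [0,0,0]
    - [0,0,0]
    - [0,0,0]
    - [0,0,0]

```text
time: 18.32
position: [0.5353, -0.2573, 0.0891]
tool_rot: [0.734, 0.643, 0.163, -0.142]
ft_force: [-0.4, -1.3, 0.6]
grip_width: 0.0269
grip_force: 8.0
```

Emit:
play_rows:
  gripper: [0.5,0.5,0.5,0.5,0.5]
  delta_pos:
    - [0.3,0,0.14]
    - [0.6,0,0.28]
    - [0.9,0,0.42]
    - [0.9,0,0.42]
    - [0.9,0,0.42]
  turn:
    - [0,0,0]
    - [0,0,0]
    - [0,0,0]
    - [0,0,0]
    - [0,0,0]

```text
time: 18.95
position: [0.5365, -0.2471, 0.0886]
tool_rot: [0.734, 0.643, 0.163, -0.143]
ft_force: [-1.2, -0.5, 0.5]
grip_width: 0.0266
grip_force: 8.0
```

Emit:
play_rows:
  gripper: [0.2,-0.38,-0.38,-0.38,-0.38,-0.38,-0.38,-0.38]
  delta_pos:
    - [0,0,0]
    - [0,0,0]
    - [0,0,0]
    - [0,0,-4]
    - [0,0,-8]
    - [0,0,-12]
    - [0,0,-15]
    - [0,0,-15]
  turn:
    - [0,0,0]
    - [0,0,0]
    - [0,0,0]
    - [0,0,0]
    - [0,0,0]
    - [0,0,0]
    - [0,0,0]
    - [0,0,0]

```text
time: 19.95
position: [0.5292, -0.312, 0.2269]
tool_rot: [0.735, 0.644, 0.163, -0.139]
ft_force: [-0.2, -0.5, -0.4]
grip_width: 0.0602
grip_force: 0.0
```

```bash
python3 - <<'E'
from lean import *
s_=cam('scene');save(s_,'scene9.png');runs('scene9',105,200,range(242,300,4))
print('exp mouth up',proj(s_,[[*(N-.031*ey),z] for z in (.099,.06)]))
o=robot.get_obs();p=o['position']
print('turn back',(Ro.from_quat(o['tool_rot']).inv()*Ro.from_matrix(np.column_stack([[*-ex,0],[*ey,0],[0,0,-1]]))).as_rotvec(), p,o['q'])
T=N-.092*ex-.081*ey;print('grip',T)
d([*T,.19])
E
```

```text
242 [(131, 134), (147, 161)]
246 [(131, 137), (151, 154), (170, 179)]
250 [(132, 138), (169, 181)]
254 [(133, 138), (147, 159), (168, 184)]
258 [(134, 139), (145, 160), (167, 185)]
262 [(129, 138), (146, 161), (167, 185)]
266 [(124, 139), (146, 163), (168, 185)]
270 [(124, 140), (146, 164), (169, 182)]
274 [(125, 142), (147, 165), (170, 174)]
278 [(125, 143), (148, 166)]
282 [(124, 144), (148, 165)]
286 [(126, 145)]
290 [(127, 145)]
294 [(128, 142), (176, 181)]
298 [(177, 185)]
exp mouth up [[173.97165841 246.88980864]
 [176.4252637  261.5117225 ]]
turn back [ 0.3415745  -0.34534857 -1.54241919] [ 0.52765023 -0.30889289  0.22350408] [-0.87348754  0.62211241  1.33073091  0.31749552  1.50029777 -0.81393445]
grip [ 0.439262  -0.2811615]
pos [ 0.5277 -0.3089  0.2235] -> [np.float64(0.43926200000000004), np.float64(-0.2811615), 0.19] delta cm [ 0.01 -9.12  3.73] turn
```

All three are upright now, with the open mouth at about (174.5,247) against the expected (174,246.9). Next I'll go back to the grip.

Emit:
play_rows:
  gripper: [0,0,0,0,0,0]
  delta_pos:
    - [0.4,-3,0.2]
    - [0.9,-6,0.4]
    - [1.4,-9.1,0.7]
    - [1.4,-9.1,0.7]
    - [1.4,-9.1,0.7]
    - [1.4,-9.1,0.7]
  turn:
    - [0,-0.15,0]
    - [0,-0.3,0]
    - [0,-0.436,0]
    - [0,-0.436,0]
    - [0,-0.436,0]
    - [0,-0.436,0]

```text
time: 20.85
position: [0.441, -0.2836, 0.2239]
tool_rot: [0.752, 0.659, 0.0, 0.0]
ft_force: [-0.1, -0.2, -0.0]
grip_width: 0.0432
grip_force: 0.0
```

Emit:
play_rows:
  gripper: [0,0,0,0,0,0,0,0,0,0,0]
  delta_pos:
    - [0,0,0]
    - [0,0,0]
    - [0,0,0]
    - [0,0,0]
    - [0,0,0]
    - [0,0,0]
    - [0,0,0]
    - [0,0,0]
    - [0,0,0]
    - [0,0,0]
    - [0,0,0]
  turn:
    - [0,0,-0.18]
    - [0,0,-0.36]
    - [0,0,-0.54]
    - [0,0,-0.72]
    - [0,0,-0.9]
    - [0,0,-1.08]
    - [0,0,-1.26]
    - [0,0,-1.44]
    - [0,0,-1.57]
    - [0,0,-1.57]
    - [0,0,-1.57]

```text
time: 22.22
position: [0.4404, -0.2831, 0.224]
tool_rot: [0.068, 0.998, 0.0, -0.0]
ft_force: [0.6, -0.6, 1.3]
grip_width: 0.0437
grip_force: 0.0
```

```bash
python3 - <<'E'
from lean import *
T=N-.092*ex-.081*ey
d([*T,.058],np.arctan2(.9911,.1328))
c=cam('wrist');im=c['color'][:,:,::-1].astype(int);print(proj(c,[[*T,.085]]))
m=im.max(2)<60
for r in range(150,232,8):
    x=np.flatnonzero(m[r,200:360])+200;print(r,[(int(a[0]),int(a[-1])) for a in np.split(x,np.flatnonzero(np.diff(x)>1)+1) if len(a)>2])
E
```

```text
pos [ 0.4402 -0.2828  0.2241] -> [np.float64(0.43926200000000004), np.float64(-0.2811615), 0.058] delta cm [ 0.12  0.15 16.61] turn [ 0.0002 -0.0002 -0.001 ]
[[281.64224375 194.55698078]]
150 []
158 []
166 []
174 []
182 [(275, 285)]
190 [(275, 285)]
198 [(275, 285)]
206 []
214 []
222 []
230 []
```

Emit:
play_rows:
  gripper: [0,0,0,0,0,0,0.5,1,1,1,1]
  delta_pos:
    - [0.1,0.1,4]
    - [0.1,0.1,8]
    - [0.1,0.1,12]
    - [0.1,0.1,15]
    - [0.1,0.1,16.6]
    - [0.1,0.1,16.6]
    - [0.1,0.1,16.6]
    - [0.1,0.1,16.6]
    - [0.1,0.1,16.6]
    - [0.1,0.1,16.6]
    - [0.1,0.1,16.6]
  turn:
    - [0,0,0]
    - [0,0,0]
    - [0,0,0]
    - [0,0,0]
    - [0,0,0]
    - [0,0,0]
    - [0,0,0]
    - [0,0,0]
    - [0,0,0]
    - [0,0,0]
    - [0,0,0]
  squeeze: 15

```text
time: 23.75
position: [0.4395, -0.2819, 0.0588]
tool_rot: [0.066, 0.998, -0.0, 0.0]
ft_force: [-0.9, -0.7, 4.2]
grip_width: 0.012
grip_force: 15.0
```

```bash
python3 - <<'E'
from lean import *
p=robot.get_obs()['position'][:2];print((p-N)@ex,(p-N)@ey)
E
```

```text
-0.09163786268164834 -0.08167002422870244
```

Grip at -81.7 mm, so I'll slide +31.7 mm, slowly.

Emit:
play_rows:
  gripper: [1,1,1,1,1,1,1,1,1,1,1]
  delta_pos:
    - [0,0.2,0]
    - [0,0.5,0]
    - [0,0.9,0]
    - [0,1.3,0]
    - [0,1.7,0]
    - [0,2.1,0]
    - [0,2.5,0]
    - [0,2.8,0]
    - [0,3.05,0]
    - [0,3.17,0]
    - [0,3.17,0]
  turn:
    - [0,0,0]
    - [0,0,0]
    - [0,0,0]
    - [0,0,0]
    - [0,0,0]
    - [0,0,0]
    - [0,0,0]
    - [0,0,0]
    - [0,0,0]
    - [0,0,0]
    - [0,0,0]

```text
time: 25.22
position: [0.4438, -0.2505, 0.0588]
tool_rot: [0.066, 0.998, -0.0, 0.0]
ft_force: [-1.7, 0.1, 5.4]
grip_width: 0.0115
grip_force: 15.0
```

```bash
python3 - <<'E'
from lean import *
p=robot.get_obs()['position'][:2];print((p-N)@ex,(p-N)@ey)
s_=cam('scene');save(s_,'scene10.png');runs('scene10',120,215,range(234,294,4))
for k in (.05,0,-.05): print(proj(s_,[[*(N+(-.05+k)*ey),z] for z in (.1,.08,.06,.04)]).round(1).tolist())
E
```

```text
-0.09158799155716665 -0.0499730188911514
234 [(138, 161), (199, 211)]
238 [(140, 162), (186, 189), (200, 210)]
242 [(141, 161), (182, 193)]
246 [(142, 156), (162, 170), (182, 195)]
250 [(146, 153), (158, 173), (180, 197)]
254 [(147, 153), (159, 174), (180, 197)]
258 [(139, 152), (160, 177), (180, 198)]
262 [(138, 154), (159, 177), (181, 198)]
266 [(139, 155), (160, 178), (182, 190)]
270 [(139, 156), (161, 178)]
274 [(138, 157), (162, 172)]
278 [(140, 158), (163, 170)]
282 [(141, 159)]
286 [(141, 157)]
290 []
[[186.5, 240.7], [187.6, 248.2], [188.7, 255.6], [189.8, 262.9]]
[[166.1, 250.1], [167.4, 257.7], [168.8, 265.2], [170.1, 272.5]]
[[144.9, 260.0], [146.5, 267.6], [148.1, 275.1], [149.6, 282.5]]
```

Everything fits within about 1 px. I'll release with zero lateral shift and lift.

Emit:
play_rows:
  gripper: [0.6,0.4,0.4,0.4,0.4,0.4,0.4,0.7,1,1]
  delta_pos:
    - [0,0,0]
    - [0,0,0]
    - [0,0,0]
    - [0,0,-2]
    - [0,0,-6]
    - [0,0,-10]
    - [0,0,-14]
    - [0,0,-14]
    - [0,0,-14]
    - [0,0,-14]
  turn:
    - [0,0,0]
    - [0,0,0]
    - [0,0,0]
    - [0,0,0]
    - [0,0,0]
    - [0,0,0]
    - [0,0,0]
    - [0,0,0]
    - [0,0,0]
    - [0,0,0]

```text
time: 26.62
position: [0.4426, -0.2493, 0.1968]
tool_rot: [0.066, 0.998, 0.001, -0.001]
ft_force: [-0.3, -0.3, -0.1]
grip_width: 0.0047
grip_force: 0.0
```

```bash
cat > key.py <<'E'
from lean import *
th=.1047;yw=.0367;C=np.array([.52115,.24453])
def key(s,y,h):  # h above unpressed key top along normal
    l=np.array([s*np.cos(th)-(.008+h)*np.sin(th),y,.062+s*np.sin(th)+(.008+h)*np.cos(th)])
    c,q=np.cos(yw),np.sin(yw);return np.array([C[0]+c*l[0]-q*l[1],C[1]+q*l[0]+c*l[1],l[2]])
Rc=Ro.from_euler('z',yw)*Ro.from_matrix(np.column_stack([[-np.cos(th),0,-np.sin(th)],[0,1,0],[np.sin(th),0,-np.cos(th)]]))
def dk(s,y,h):
    o=robot.get_obs();R=Ro.from_quat(o['tool_rot']);P=key(s,y,h)
    print(o['position'].round(4),'->',P.round(4),'delta',(R.inv().apply(P-o['position'])*100).round(2),'turn',(R.inv()*Rc).as_rotvec().round(4))
E
python3 - <<'E'
from key import *
s_=cam('scene');save(s_,'scene11.png');runs('scene11',120,215,range(238,266,4))
dk(-.06,.034,.09);dk(-.06,.034,.02)
E
```

```text
238 [(144, 162), (186, 190), (200, 210)]
242 [(145, 161), (182, 193)]
246 [(145, 154), (162, 170), (182, 195)]
250 [(146, 153), (158, 173), (180, 197)]
254 [(147, 153), (158, 176), (179, 197)]
258 [(138, 152), (159, 177), (180, 198)]
262 [(137, 154), (159, 177), (181, 197)]
[ 0.443  -0.2496  0.1972] -> [0.45   0.2759 0.1532] delta [ 6.25 52.18  4.48] turn [-0.0073 -0.1064 -0.1695]
[ 0.443  -0.2496  0.1972] -> [0.4573 0.2762 0.0836] delta [ 5.52 52.29 11.45] turn [-0.0073 -0.1064 -0.1695]
```

Emit:
play_rows:
  gripper: [1,1,1,1,1,1,1,1,1,1,1,1]
  delta_pos:
    - [0.5,4,0]
    - [1,9,0]
    - [2,15,0]
    - [2.5,21,0]
    - [3,27,0]
    - [4,33,0]
    - [5,39,0]
    - [5.5,45,0.5]
    - [6,50,2]
    - [6.2,52.2,3.5]
    - [6.2,52.2,4.5]
    - [6.2,52.2,4.5]
  turn:
    - [0,-0.01,-0.02]
    - [0,-0.02,-0.04]
    - [0,-0.03,-0.05]
    - [0,-0.04,-0.07]
    - [0,-0.05,-0.09]
    - [0,-0.06,-0.11]
    - [0,-0.07,-0.13]
    - [0,-0.08,-0.14]
    - [0,-0.09,-0.16]
    - [-0.007,-0.106,-0.17]
    - [-0.007,-0.106,-0.17]
    - [-0.007,-0.106,-0.17]

```text
time: 28.28
position: [0.4503, 0.2746, 0.1522]
tool_rot: [-0.019, 0.999, -0.001, 0.051]
ft_force: [-0.4, 0.5, -0.4]
grip_width: 0.0008
grip_force: 0.0
```

```bash
python3 - <<'E'
from key import *
dk(-.06,.034,.01)
c=cam('wrist');im=c['color'][:,:,::-1]
save(c,'w12.png')
m=(im.min(2)>190).astype(np.uint8);m[232:]=0
n,l,st,ce=cv2.connectedComponentsWithStats(m)
print([(st[i].tolist(),ce[i].round(1).tolist()) for i in range(1,n) if st[i,4]>100])
for nm,s,y in (('start',-.096,0),('clear',-.06,.034),('0',-.06,-.017),('7',-.026,.034)): print(nm,proj(c,[key(s,y,0)]).round(1))
E
```

```text
[0.4514 0.2745 0.1533] -> [0.4584 0.2762 0.0736] delta [0.14 0.17 8.  ] turn [-0.0025  0.0009 -0.0008]
[([188, 139, 142, 55, 1059], [276.2, 147.9]), ([201, 157, 91, 18, 1531], [248.8, 165.2])]
start [[242.3 167.6]]
clear [[282.  207.8]]
0 [[224.7 207.9]]
7 [[282.  243.1]]
```

Emit:
play_rows:
  gripper: [1,1,1,1,1]
  delta_pos:
    - [0.2,0.3,3]
    - [0.2,0.3,6]
    - [0.2,0.3,8]
    - [0.2,0.3,8]
    - [0.2,0.3,8]
  turn:
    - [0,0,0]
    - [0,0,0]
    - [0,0,0]
    - [0,0,0]
    - [0,0,0]

```text
time: 29.05
position: [0.4583, 0.2784, 0.0745]
tool_rot: [-0.018, 0.998, 0.0, 0.054]
ft_force: [0.2, 0.1, 0.3]
grip_width: -0.0
grip_force: 0.0
```

```bash
python3 - <<'E'
from key import *
dk(-.06,.034,0)
E
```

```text
[0.4583 0.2787 0.0748] -> [0.4594 0.2763 0.0637] delta [ 0.02 -0.24  1.11] turn [-0.0013  0.0036  0.0002]
```

Emit:
play_rows:
  gripper: [1,1,1,1]
  delta_pos:
    - [0,-0.1,0.6]
    - [0,-0.1,1.1]
    - [0,-0.1,1.3]
    - [0,-0.1,1.3]
  turn:
    - [0,0,0]
    - [0,0,0]
    - [0,0,0]
    - [0,0,0]

```text
time: 29.65
position: [0.4592, 0.2777, 0.0608]
tool_rot: [-0.019, 0.998, -0.0, 0.053]
ft_force: [0.2, -1.0, 3.6]
grip_width: 0.0005
grip_force: 2.1
```

Emit:
play_rows:
  gripper: [1,1,1]
  delta_pos:
    - [0,0,0.2]
    - [0,0,0.3]
    - [0,0,0.3]
  turn:
    - [0,0,0]
    - [0,0,0]
    - [0,0,0]

```text
time: 30.02
position: [0.4593, 0.2777, 0.0599]
tool_rot: [-0.019, 0.998, 0.0, 0.054]
ft_force: [-3.7, -2.0, 20.9]
grip_width: -0.0
grip_force: 10.6
```

Clear is at its stop. Up, then over to 4.

Emit:
play_rows:
  gripper: [1,1,1,1,1]
  delta_pos:
    - [0,0,-1]
    - [0,0,-2.5]
    - [-3.4,0,-2.5]
    - [-6.8,0,-2.5]
    - [-6.8,0,-2.5]
  turn:
    - [0,0,0]
    - [0,0,0]
    - [0,0,0]
    - [0,0,0]
    - [0,0,0]

```text
time: 30.65
position: [0.5275, 0.2805, 0.0906]
tool_rot: [-0.018, 0.998, 0.001, 0.055]
ft_force: [-0.1, 0.9, 0.5]
grip_width: 0.0003
grip_force: 0.0
```

```bash
python3 - <<'E'
from key import *
dk(.008,.034,0)
s_=cam('scene');save(s_,'scene12.png');runs('scene12',120,215,range(238,266,4))
E
```

```text
[0.5231 0.2798 0.0894] -> [0.527  0.2788 0.0708] delta [-0.2  -0.12  1.89] turn [-0.0025 -0.0009  0.0005]
238 [(144, 162), (201, 209)]
242 [(145, 161), (183, 191)]
246 [(145, 154), (164, 170), (182, 194)]
250 [(146, 153), (158, 173), (181, 196)]
254 [(147, 152), (159, 174), (180, 197)]
258 [(139, 152), (160, 176), (181, 197)]
262 [(138, 153), (160, 176), (182, 197)]
```

Emit:
play_rows:
  gripper: [1,1,1,1,1,1]
  delta_pos:
    - [-0.1,-0.1,0.5]
    - [-0.1,-0.1,1.2]
    - [-0.1,-0.1,1.7]
    - [-0.1,-0.1,2.1]
    - [-0.1,-0.1,2.3]
    - [-0.1,-0.1,2.3]
  turn:
    - [0,0,0]
    - [0,0,0]
    - [0,0,0]
    - [0,0,0]
    - [0,0,0]
    - [0,0,0]

```text
time: 31.55
position: [0.5269, 0.2791, 0.0674]
tool_rot: [-0.019, 0.998, -0.0, 0.052]
ft_force: [-3.0, 0.2, 5.4]
grip_width: 0.0002
grip_force: 2.9
```

Emit:
play_rows:
  gripper: [1,1,1]
  delta_pos:
    - [0,0,0.15]
    - [0,0,0.2]
    - [0,0,0.2]
  turn:
    - [0,0,0]
    - [0,0,0]
    - [0,0,0]

```text
time: 31.92
position: [0.527, 0.2792, 0.0672]
tool_rot: [-0.019, 0.998, -0.0, 0.053]
ft_force: [-5.9, -1.0, 17.6]
grip_width: 0.0003
grip_force: 8.8
```

Emit:
play_rows:
  gripper: [1,1,1,1,1,1]
  delta_pos:
    - [0,0,-1]
    - [0,0,-2.5]
    - [3.4,-2.5,-2.5]
    - [6.8,-5.1,-2.5]
    - [6.8,-5.1,-2.5]
    - [6.8,-5.1,-2.5]
  turn:
    - [0,0,0]
    - [0,0,0]
    - [0,0,0]
    - [0,0,0]
    - [0,0,0]
    - [0,0,0]

```text
time: 32.67
position: [0.4612, 0.2261, 0.0833]
tool_rot: [-0.018, 0.998, 0.0, 0.054]
ft_force: [0.3, -0.2, -0.2]
grip_width: 0.0006
grip_force: 0.0
```

```bash
python3 - <<'E'
from key import *
dk(-.06,-.017,0)
E
```

```text
[0.4616 0.2264 0.0832] -> [0.4613 0.2253 0.0637] delta [ 0.25 -0.1   1.94] turn [-0.0012  0.0045  0.0008]
```

Emit:
play_rows:
  gripper: [1,1,1,1,1,1,1]
  delta_pos:
    - [0.1,-0.1,0.5]
    - [0.1,-0.1,1.2]
    - [0.1,-0.1,1.7]
    - [0.1,-0.1,2.1]
    - [0.1,-0.1,2.4]
    - [0.1,-0.1,2.5]
    - [0.1,-0.1,2.5]
  turn:
    - [0,0,0]
    - [0,0,0]
    - [0,0,0]
    - [0,0,0]
    - [0,0,0]
    - [0,0,0]
    - [0,0,0]

```text
time: 33.65
position: [0.4609, 0.2248, 0.0599]
tool_rot: [-0.019, 0.998, 0.0, 0.054]
ft_force: [-5.5, -0.9, 22.0]
grip_width: 0.0008
grip_force: 11.1
```

Emit:
play_rows:
  gripper: [1,1,1,1,1,1]
  delta_pos:
    - [0,0,-1]
    - [0,0,-2.5]
    - [1.8,0.8,-2.5]
    - [3.6,1.7,-2.5]
    - [3.6,1.7,-2.5]
    - [3.6,1.7,-2.5]
  turn:
    - [0,0,0]
    - [0,0,0]
    - [0,0,0]
    - [0,0,0]
    - [0,0,0]
    - [0,0,0]

```text
time: 34.4
position: [0.422, 0.2407, 0.0785]
tool_rot: [-0.019, 0.998, -0.0, 0.053]
ft_force: [0.4, -0.4, -0.1]
grip_width: 0.0009
grip_force: 0.0
```

```bash
python3 - <<'E'
from key import *
dk(-.096,0,0)
s_=cam('scene');save(s_,'scene13.png');runs('scene13',120,215,range(238,266,4))
E
```

```text
[0.4228 0.2404 0.0786] -> [0.4249 0.241  0.0599] delta [-0.01  0.05  1.88] turn [-0.0018  0.002   0.0008]
238 [(144, 162), (201, 209)]
242 [(145, 161), (183, 191)]
246 [(145, 154), (164, 170), (182, 193)]
250 [(146, 153), (158, 173), (181, 196)]
254 [(147, 152), (159, 174), (180, 197)]
258 [(139, 152), (160, 176), (181, 197)]
262 [(138, 153), (160, 176), (182, 197)]
```

Emit:
play_rows:
  gripper: [1,1,1,1,1,1,1]
  delta_pos:
    - [0,0,0.5]
    - [0,0,1.2]
    - [0,0,1.7]
    - [0,0,2.1]
    - [0,0,2.35]
    - [0,0,2.45]
    - [0,0,2.45]
  turn:
    - [0,0,0]
    - [0,0,0]
    - [0,0,0]
    - [0,0,0]
    - [0,0,0]
    - [0,0,0]
    - [0,0,0]

```text
time: 35.42
position: [0.4245, 0.2402, 0.0562]
tool_rot: [-0.019, 0.998, -0.0, 0.054]
ft_force: [-3.3, -1.6, 20.0]
grip_width: 0.0008
grip_force: 10.0
```

Emit:
play_rows:
  gripper: [1,1,1,1,1,1,1]
  delta_pos:
    - [0,0,-1]
    - [0,0,-3]
    - [0,0,-6]
    - [0,0,-10]
    - [0,0,-12]
    - [0,0,-12]
    - [0,0,-12]
  turn:
    - [0,0,0]
    - [0,0,0]
    - [0,0,0]
    - [0,0,0]
    - [0,0,0]
    - [0,0,0]
    - [0,0,0]

```text
time: 36.3
position: [0.4115, 0.24, 0.1729]
tool_rot: [-0.019, 0.998, -0.0, 0.052]
ft_force: [0.8, -1.3, 0.8]
grip_width: 0.0005
grip_force: 0.0
```

```bash
python3 - <<'E'
from key import *
print(robot.hand_in())
E
```

```text
the job is handed in; nothing more can be done
None
```

The job is handed in, but no verdict came back: by my measurements the open bottle is centred under the nozzle, all three bottles stand upright, and clear, 4, 0 and start each went fully down in order; however, a mistaken extra 64 mm move knocked over the orange look-alike bottle, which I left lying on the bench, and tilted the shuttle bottles, which I righted before pressing any key.

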